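White calibration of a tilting bench colorimeter after an aperture change

ROBOT

A 6-joint arm with a two-finger parallel gripper is mounted at the origin on the work surface. World frame = base frame: x ahead of the robot, y to its left, z up, the work surface at z = 0. Lengths are in m, angles in rad, forces in N, time in s.
With the tool pointing down it reaches from about 0.35 to 0.775 m from the base axis. Payload 5.5 kg.
Tool frame: the origin (TCP) lies midway between the tips of the shut fingers; the grasp point (between the pads) lies 19 mm behind it; z points along the fingers, x is the direction in which the jaws open and shut, and the axes are right-handed (so a half turn about z gives the same grasp; the last joint's range is limited). The gripper opens to 85 mm and grips with 20 to 120 N. Pads are 22 mm wide; open, the fingers measure 114 mm over their backs; the gripper's body (76 mm by 85 mm) begins 54 mm behind the grasp point. The pads swing forward as they close: fully open they stand 13 mm farther back than shut.
Start: joints at [1.193, 0.313, 0.046, 1.304, 0, 1.431], TCP at [0.135, 0.559, 0.231] pointing down, gripper open.
Joint ranges: [-2.76, 2.76], [-0.86, 1.69], [-1.03, 1.26], [-2.2, 2.34], [-1.47, 1.5], [-3.14, 3.14]. Speed limits (rad/s): [2.57, 2.57, 3.14, 3.14, 3.14, 3.14].

INTERFACE

Orientations are given as a unit quaternion [w, x, y, z].
In Python, from workcell import env gives the robot as it stands.
- The arm moves only by the tool servo_tool, never from a script. Its argument "targets" is a list of rows, each an object with "xyz": the shift along the tool's x, y, z in m, a list of three; "twist": the turn, a rotation vector about the tool's x, y, z in rad, a list of three; "jaw": the opening, from 0 (shut) to 1 (fully open). A call has 1 to 12 rows; each row is the pose to reach, as a shift and turn from the pose commanded when the call began, along the tool's axes at that moment; what a row does not reach only later rows make up. A row lasts 1/12 s, in which the tool goes at most 41.7 mm and 7.16 degrees, less where a joint would pass 70% of its speed; a pose out of reach is approached as far as the arm can. A call with a gripper value outside its range is refused whole. The fingers move at their own pace and stop on an object; "squeeze" is the grip in N (left out, the last holds). Time passes only in rows, so rows that repeat a pose let the fingers close. It gives the time, the measured TCP pose, the force and the opening at its end, in the units of the state.
- env.get_state(): the state, without advancing time (a new reading comes with each control period).
- env.read_camera(name): name is "scene" or "top" or "wrist"; returns a dict with "color" (384x512x3 uint8, red, green, blue), "depth" (384x512 float32, m along the optical axis (not along the pixel's ray), 0 where there is no reading), "fx", "fy", "cx", "cy" (pixels), "eye" and "attitude" of the camera in the world. Camera axes: x right, y down, z forward; pixel columns grow to the right and rows downward; lengths in m; the calibration is good to about 2 mm. A picture is of the moment at which its call begins.
- env.hand_in(): hands the job in, once; it reports no verdict.
The state is a dict: "clock": time; "joint_pos": joint angles; "qvel": joint speeds; "tau": joint torques, N m; "tcp_pos": TCP position; "orientation": TCP orientation; "wrist_force": force on the tool from outside, world axes, zero at the start; "ft_torque": the same for the moment, N m; "finger_gap": finger opening in m.
Only numpy, scipy, OpenCV 4.12 (cv2) and the standard library are available. Lean on these libraries where they do the work, as an engineer would, in place of code of your own. Each camera call takes 0.05 s, during which the arm holds its last target. There are 200 camera calls.

TASK

The colorimeter needs its white calibration after an aperture change. Push the aperture slide fully home by its blue tab, then swing the red-knobbed latch lever all the way across behind the tab to lock it. Then take the white tile (not the grey or green one) by its grip bar, lay its white face flush and centred on the black light seal of the sloped port, press it gently so that the seal is partly squeezed, and finish while still holding it there, without disturbing the other tiles and the jars and things around.

Things in the scene. Friction and masses are not known exactly. Their poses are not given: they have to be found in the camera images.
- colorimeter: bench colorimeter, fixed: grey foot 250 x 250 x 24 mm, yoke (cheeks 150 mm high, clamp knobs out to y = +-141 mm) and a white head tilting about an axis along y, 130 mm up. Origin: centre of the foot's underside; x to its rear, y to its left seen from the robot. The head is clamped; its face slopes down to the front (-x) by 0.26 to 0.56 rad, differing between starts
- port (a point): centre of the measuring port, on the top plane of the free black rubber light seal (ring 57 mm outside, 41 inside, 10 mm above the flat housing face). z = face normal, x up the slope, y level to the instrument's left. The face reaches 85 mm up and down the slope, y from -70 to +130 mm; only seal, tab and lever stand above it
- light_seal (a joint): how far the sprung light seal is squeezed in along the face normal: 0 free, 0.006 m is its hard end; it moves without tilting and resists with 2 N at first touch plus 1.5 N per mm
- aperture_slide (a joint): how far the aperture slide is drawn out of the head: 0 fully home (a firm stop), up to 0.035 m; it moves along the port's y axis and is pushed home towards -y, with about 2 N of friction
- slide_tab (a point): on the slide's blue upright tab: middle of the top edge of its outer (+y) side. The tab is 30 mm wide (port's x), 8 mm thick (y), 46 mm tall along the face normal; its top is 25.5 mm above the housing face. Axes as the port's. Push it on its outer side or pinch it across its 8 mm
- latch_lever (a joint): angle of the latch lever about the face normal: at 0 swung clear, pointing to the port's +y and 20 degrees to the rear (+x); it closes anticlockwise looking onto the face, through +y, to 1.92 rad (firm stop), pointing down the slope (-x), across the outer side of the tab. Stays where left; friction 0.1 N m
- lever_knob (a point): centre of the top of the latch lever's red knob: an upright round knob 14 mm in diameter whose shank is free for 23 mm below its top (then comes the 10 mm wide steel arm, 6 mm thick). It stands along the face normal, 75 mm from the pivot
- lever_pivot (a point): point on the lever's pivot axis, level with the knob's top; fixed on the head, axes as the port's
- white_tile: white glazed tile 60 x 60 x 7 mm, white face down, with black back plate 50 x 50 x 3 mm and on it an upright black grip bar 42 mm long (tile's x), 14 wide (y), 34 high, with white patches on sides and top; 44 mm high in all, about 0.15 kg. Origin: centre of the white face; z towards the bar. In any of the three places in the tile case. In a light grip it can turn about y between the pads
- grey_tile: the same kind of tile in grey: leave it in the case
- green_tile: the same kind of tile in green: leave it in the case
- tile_case: flat grey case, fixed, 310 x 100 mm, rim 14 mm high, inner floor 6 mm high; the three tiles lie in a row along its x axis, 95 mm apart, their grip bars along the row. Origin: centre of its underside
- jar_amber: amber jar with a white cap, 56 mm wide, 85 mm tall, bystander
- jar_clear: clear jar with a white cap, 56 mm wide, 85 mm tall, bystander
- tin: sample tin, 60 mm wide, 75 mm tall, bystander
- sample_pan: flat aluminium pan, 96 mm wide, 12 mm high, bystander
- spatula: steel weighing spoon, 190 mm long, bystander
Mind the look-alikes: they are no part of the job. Leave any purple look-alike of the white_tile alone.

How it is judged:
On the way, in this order (a step that is already met when the one before it is completed fails the run):
1. the aperture slide is pushed fully home (value of joint aperture_slide below 0.003 m), for 0.2 s.
2. the latch lever is swung fully across behind the tab, the slide still home (value of joint latch_lever above 1.8 rad and value of joint aperture_slide below 0.003 m), for 0.2 s.
At the end, for the whole second after the job is handed in: Slide home (within 3 mm), lever locked (past 1.80 rad); the white tile is gripped (over 10 N of finger contact), at rest, flush on the seal: parallel to the port within 0.045 rad, centred within 8 mm in x and y, pressing with 3 to 20 N, the seal squeezed 0.8 to 5.6 mm (not to its hard end) (all of step 2 and angle between the z axis of white_tile and the z axis of port, either way round below 0.045 rad and x of white_tile in the frame of port between -0.008 and 0.008 m and y of white_tile in the frame of port between -0.008 and 0.008 m and value of joint light_seal between 0.0008 and 0.0056 m and contact force between white_tile and colorimeter between 3 and 20 N and contact force between the fingers and white_tile above 10 N and linear speed of white_tile below 0.01 m/s); the arm keeps its last pose, push and grip.
It fails at once if the tile is pressed or knocked hard against the colorimeter (over 25 N) (contact force between white_tile and colorimeter above 25 N).
It fails at once if the grey or green tile is moved by more than 20 mm (distance of any of grey_tile, green_tile from where it was at the start of the episode above 0.02 m).
It fails at once if a bystander is moved by more than 30 mm (distance of any of jar_amber, jar_clear, tin, sample_pan, spatula from where it was at the start of the episode above 0.03 m).
It also fails if it takes over 64 s, if anything falls off the work surface, if the arm or the gripper's body presses on something with over 40 N, if the wrist force passes 120 N, or if a joint passes its speed limit or range.

## Working session

There is one attempt and no reset: what is moved stays moved. The work goes in short steps, Python scripts to look and compute and a tool call to move; the robot and the scene stay as the last step left them, time stands still between calls to the robot, and variables do not carry over. Pictures are saved under pics/ and viewed, about 8 in all and at most 12, crops included, and the job is handed in when it is done.

Besides the shell and the picture viewer there is one more tool, called after "Request:" as name(argument=value, ...) on one line, values as JSON. servo_tool: Moves the arm, as the interface text tells. Its arguments: {"type":"object","properties":{"targets":{"type":"array","items":{"type":"object","properties":{"xyz":{"type":"array","items":{"type":"number"}},"twist":{"type":"array","items":{"type":"number"}},"jaw":{"type":"number"}}}},"squeeze":{"type":"number"}},"required":["targets"]}

```bash
ls; mkdir -p pics
cat > h.py <<'E'
import numpy as np, cv2, pickle
from scipy.spatial.transform import Rotation as R
from workcell import env
def rot(q): return R.from_quat([q[1],q[2],q[3],q[0]]).as_matrix()
def att(a):
    a=np.array(a); return a if a.shape==(3,3) else rot(a)
def snap(n,f=None):
    c=env.read_camera(n)
    if f: cv2.imwrite('pics/'+f,c['color'][:,:,::-1])
    return c
def cloud(c):
    d=c['depth']; v,u=np.indices(d.shape)
    p=np.stack([(u-c['cx'])/c['fx']*d,(v-c['cy'])/c['fy']*d,d],-1)
    return p@att(c['attitude']).T+np.array(c['eye'])
E
python3 - <<'E'
from h import *
s=env.get_state(); print(s)
ims=[]
for n in('scene','top','wrist'):
    c=snap(n,n+'0.png'); pickle.dump(c,open(n+'0.pkl','wb'))
    print(n,c['eye'],c['attitude'],c['fx'],c['fy'],c['cx'],c['cy'],(c['depth']>0).mean())
    ims.append(c['color'])
E
```

```text
pics
{'clock': 0.0, 'joint_pos': array([1.19338492e+00, 3.14008301e-01, 4.49804380e-02, 1.30357810e+00,
       2.78944395e-06, 1.43114139e+00]), 'qvel': array([ 0.00140657,  0.00020236,  0.00094038, -0.00100861, -0.00109381,
       -0.00041018]), 'tau': array([-1.27531825e-03, -4.80625212e+01,  2.98534745e+01,  1.92893978e-02,
       -2.72779052e-04,  4.75993048e-06]), 'tcp_pos': array([0.13527853, 0.55834506, 0.23040496]), 'orientation': array([ 4.53761513e-04,  7.85977670e-01,  6.18254222e-01, -7.82816751e-04]), 'wrist_force': array([-0.49156784, -0.28171006, -0.2835202 ]), 'ft_torque': array([ 0.05042292, -0.00799034, -0.04161853]), 'finger_gap': 0.08528427756030585}
scene [1.47666143 0.90262448 0.96905366] [-0.18718976  0.36496442  0.79706883 -0.44321805] 419.6929420528286 419.6929420528286 255.05667662467766 195.42526471457663 0.9759674072265625
top [0.33976929 0.02904972 1.67308186] [-0.03815668  0.71242328 -0.69948109  0.04151313] 446.3770970497183 446.3770970497183 253.43851596588388 189.88532396797967 0.9961344401041666
wrist [0.05640225 0.57790055 0.37371638] [0.12545524 0.77596941 0.61041145 0.09762341] 330.3764111194431 330.3764111194431 260.8631452687862 184.80151762019284 0.9960581461588541
```

View pics/scene0.png

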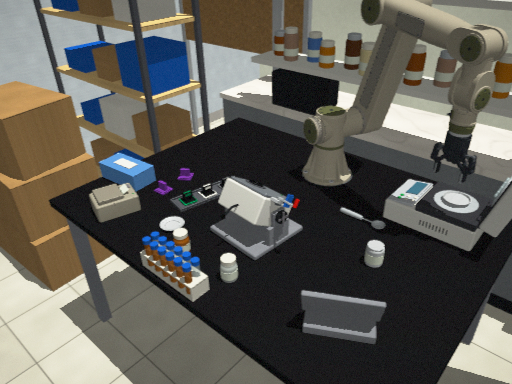

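View pics/top0.png

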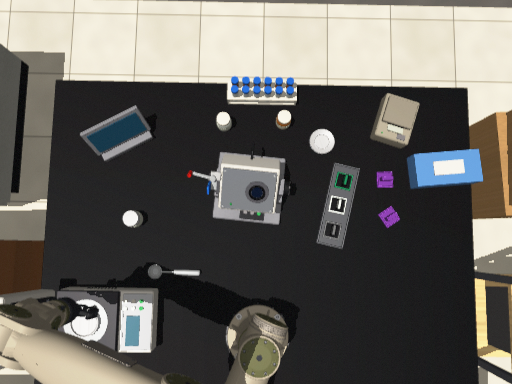

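The scene view shows the colorimeter with the tab and red knob at about (290,203). In the top view the head is at (250,185), the blue tab at (209,188), the red knob at (190,174), the white tile at (338,205), green at (343,181) and grey at (333,230). The purple look-alikes are at (385,180) and (389,217).

Run:
```python
from h import *
for n in('top','scene'):
    c=pickle.load(open(n+'0.pkl','rb')); P=cloud(c); hsv=cv2.cvtColor(c['color'],cv2.COLOR_RGB2HSV).astype(int); H,S,V=hsv[...,0],hsv[...,1],hsv[...,2]
    print(n)
    near=(abs(P[...,0]-0.66)<.2)&(abs(P[...,1]-.06)<.28)&(P[...,2]>0.05)&(P[...,2]<.4)
    for k,m in dict(red=((H<8)|(H>172))&(S>140)&(V>80),blue=(H>100)&(H<130)&(S>130)&(V>50)).items():
        m=m&near; p=P[m]; vv,uu=np.where(m)
        if len(p): print(k,len(p),'px',uu.mean(),vv.mean(),'med',np.median(p,0),'min',p.min(0),'max',p.max(0))
    # face plane
    m=near&(P[...,2]>.1)&(S<50)&(V>60)
    p=P[m]; best=None; rng=np.random.default_rng(0)
    for i in range(400):
        a,b,d=p[rng.choice(len(p),3,False)]; nn=np.cross(b-a,d-a); l=np.linalg.norm(nn)
        if l<1e-6: continue
        nn/=l
        if abs(nn[2])<.7: continue
        q=abs((p-a)@nn)<.003
        if best is None or q.sum()>best.sum(): best=q
    q=p[best]; ce=q.mean(0); nn=np.linalg.svd(q-ce,full_matrices=False)[2][2]; nn*=np.sign(nn[2])
    print('plane',len(p),best.sum(),ce,nn,'tilt',np.arccos(nn[2]),'az',np.degrees(np.arctan2(nn[1],nn[0])), 'rms',((q-ce)@nn).std())
    # dark ring
    m=near&(P[...,2]>.1)&(V<45)&(abs((P-ce)@nn)<.03)
    k,lab,st,cen=cv2.connectedComponentsWithStats(m.astype(np.uint8))
    for i in range(1,k):
        if st[i,4]>25: print('dark',st[i],cen[i],np.median(P[lab==i],0),'h',np.median((P[lab==i]-ce)@nn))
    # case
    if n=='top':
        m=(P[...,2]>.003)&(P[...,2]<.06)&(abs(P[...,0]-.6)<.25)&(P[...,1]<-.2)&(P[...,1]>-.4)
        k,lab,st,cen=cv2.connectedComponentsWithStats(m.astype(np.uint8))
        for i in range(1,k):
            if st[i,4]>200:
                q=P[lab==i]; print('case',st[i],cv2.minAreaRect(q[:,:2].astype(np.float32)))
        for v,u in((205,338),(181,343),(230,333)): print(P[v,u])
        big=cv2.resize(c['color'][140:250,170:370],None,fx=4,fy=4,interpolation=cv2.INTER_CUBIC); cv2.imwrite('pics/t1.png',big[:,:,::-1])
```

```text
top
red 27 px 189.37037037037038 173.1851851851852 med [0.55368036 0.23441213 0.22827701] min [0.54386451 0.22840317 0.20886618] max [0.56793797 0.24128058 0.23806323]
blue 41 px 208.46341463414635 187.14634146341464 med [0.51301038 0.17380406 0.19906675] min [0.49335958 0.16939818 0.16623536] max [0.53657818 0.17789102 0.212885  ]
plane 3023 1124 [0.52214759 0.05384136 0.18880503] [-0.53749514  0.04525095  0.84205186] tilt 0.5697203406059416 az 175.18769775352987 rms 0.0015911309892882477
dark [249 186  16  14 104] [256.57692308 192.625     ] [0.49757686 0.01191265 0.18743313] h 0.008497339732137205
case [313 128  30  35 478] ((0.7059435844421387, -0.2557586133480072), (0.13235779106616974, 0.11144571006298065), 0.04055230692028999)
case [ 313  156   54   84 2311] ((0.5075587630271912, -0.2994347810745239), (0.3137471675872803, 0.1988457888364792), 0.7972328662872314)
[ 0.47370778 -0.28625165  0.05157836]
[ 0.56272507 -0.30549353  0.04871316]
[ 0.38249963 -0.26744723  0.0536134 ]
scene
red 38 px 295.9736842105263 202.92105263157896 med [0.56015418 0.24105624 0.22119313] min [0.54713004 0.23168235 0.20903825] max [0.5698967  0.24605666 0.23325974]
blue 68 px 288.5735294117647 199.76470588235293 med [0.51945661 0.18035742 0.18893624] min [0.49800655 0.17068917 0.15735575] max [0.54377731 0.18668076 0.20857852]
plane 2195 390 [0.59570315 0.04998807 0.19372888] [ 0.69391009 -0.00640721  0.72003314] tilt 0.766946246081679 az -0.5290249987928322 rms 0.0016777054197477514
```

View pics/t1.png

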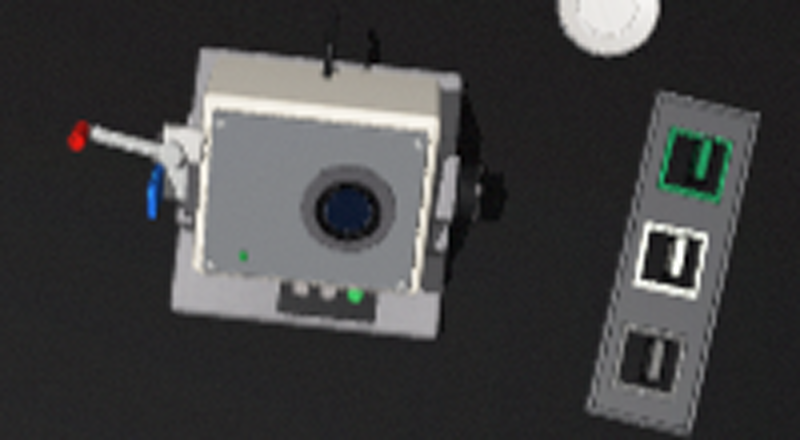

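The crop confirms the white tile in the middle place of the case (crop (672,260)), with the lever clear and the tab drawn out. I'm moving to a close-up view with the wrist camera.

Request:
servo_tool(targets=[{"xyz":[0,0.02,-0.04],"twist":[0,0,0],"jaw":0},{"xyz":[-0.345,0.438,-0.14],"twist":[0,0,-0.15],"jaw":0},{"xyz":[-0.345,0.438,-0.14],"twist":[0,0,-0.15],"jaw":0},{"xyz":[-0.345,0.438,-0.14],"twist":[0,0,-0.15],"jaw":0},{"xyz":[-0.345,0.438,-0.14],"twist":[0,0,-0.15],"jaw":0},{"xyz":[-0.345,0.438,-0.14],"twist":[0,0,-0.15],"jaw":0},{"xyz":[-0.345,0.438,-0.14],"twist":[0,0,-0.15],"jaw":0},{"xyz":[-0.345,0.438,-0.14],"twist":[0,0,-0.15],"jaw":0},{"xyz":[-0.345,0.438,-0.14],"twist":[0,0,-0.15],"jaw":0},{"xyz":[-0.345,0.438,-0.14],"twist":[0,0,-0.15],"jaw":0},{"xyz":[-0.345,0.438,-0.14],"twist":[0,0,-0.15],"jaw":0},{"xyz":[-0.345,0.438,-0.14],"twist":[0,0,-0.15],"jaw":0}])

```text
clock: 1.15
tcp_pos: [0.4239, 0.1937, 0.3539]
orientation: [-0.0, 0.737, 0.675, 0.0]
wrist_force: [0.7, 0.7, -0.8]
finger_gap: -0.0003
```

Request:
servo_tool(targets=[{"xyz":[0,0,0],"twist":[0,0,0],"jaw":0},{"xyz":[0,0,0],"twist":[0,0,0],"jaw":0},{"xyz":[0,0,0],"twist":[0,0,0],"jaw":0}])

```text
clock: 1.4
tcp_pos: [0.423, 0.1955, 0.3531]
orientation: [-0.0, 0.738, 0.675, -0.0]
wrist_force: [-0.4, 0.1, -0.1]
finger_gap: -0.0004
```

Run:
```python
from h import *
c=snap('wrist','w1.png'); pickle.dump((c,env.get_state()),open('w1.pkl','wb'))
```

```text
(no output)
```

View pics/w1.png

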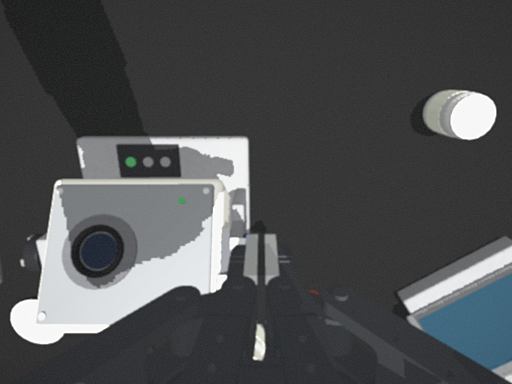

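The wrist view shows the port at (97,250), but the gripper hides the tab and lever at about (250,240) to (315,290). I'll move forward by 0.13 m.

Request:
servo_tool(targets=[{"xyz":[0.01,0.13,-0.02],"twist":[0,0,0],"jaw":0},{"xyz":[0.01,0.13,-0.02],"twist":[0,0,0],"jaw":0},{"xyz":[0.01,0.13,-0.02],"twist":[0,0,0],"jaw":0},{"xyz":[0.01,0.13,-0.02],"twist":[0,0,0],"jaw":0},{"xyz":[0.01,0.13,-0.02],"twist":[0,0,0],"jaw":0},{"xyz":[0.01,0.13,-0.02],"twist":[0,0,0],"jaw":0}])

```text
clock: 1.95
tcp_pos: [0.5528, 0.1958, 0.3724]
orientation: [-0.001, 0.737, 0.676, -0.001]
wrist_force: [-0.4, 0.2, 1.1]
finger_gap: 0.0001
```

Run:
```python
from h import *
c=snap('wrist','w2.png'); pickle.dump((c,env.get_state()),open('w2.pkl','wb'))
P=cloud(c); hsv=cv2.cvtColor(c['color'],cv2.COLOR_RGB2HSV).astype(int); H,S,V=hsv[...,0],hsv[...,1],hsv[...,2]
print(c['eye'],env.get_state()['tcp_pos'])
near=(abs(P[...,0]-0.5)<.2)&(abs(P[...,1]-.1)<.2)&(P[...,2]>0.05)&(P[...,2]<.3)
for k,m in dict(red=((H<8)|(H>172))&(S>140)&(V>60),blue=(H>100)&(H<130)&(S>130)&(V>40)).items():
    k2,lab,st,cen=cv2.connectedComponentsWithStats((m&near).astype(np.uint8))
    for i in range(1,k2):
        if st[i,4]>15: p=P[lab==i]; print(k,st[i],cen[i],'med',np.median(p,0),'min',p.min(0),'max',p.max(0))
m=near&(S<60)&(V>50)&(P[...,2]>.1)&(P[...,1]<.13); p=P[m]; rng=np.random.default_rng(0); best=None
for i in range(500):
    a,b,d=p[rng.choice(len(p),3,False)]; nn=np.cross(b-a,d-a); nn/=np.linalg.norm(nn)+1e-12
    if abs(nn[2])<.7: continue
    q=abs((p-a)@nn)<.002
    if best is None or q.sum()>best.sum(): best=q
q=p[best]; ce=q.mean(0); nn=np.linalg.svd(q-ce,full_matrices=False)[2][2]; nn*=np.sign(nn[2])
print('plane',len(p),best.sum(),ce,nn,'tilt',np.arccos(nn[2]),'yaw',np.degrees(np.arctan2(nn[1],nn[0]))-180,((q-ce)@nn).std())
```

```text
[0.4722458  0.20293202 0.51582727] [0.55223982 0.19561103 0.37321149]
red [298 158  16  22 269] [304.78066914 167.69144981] med [0.55242836 0.23547391 0.22966046] min [0.54461314 0.22965011 0.2089624 ] max [0.57007222 0.24302302 0.23421179]
blue [233 103  11  46 398] [237.75376884 125.1959799 ] med [0.51421597 0.17710995 0.19827004] min [0.4939309  0.1700685  0.12923767] max [0.54562851 0.1809931  0.20989215]
plane 26059 19237 [0.51378216 0.04897948 0.18324143] [-0.52438285  0.04650576  0.85021165] tilt 0.5544091328711429 yaw -5.068110979771575 0.0007419597467091517
```

View pics/w2.png

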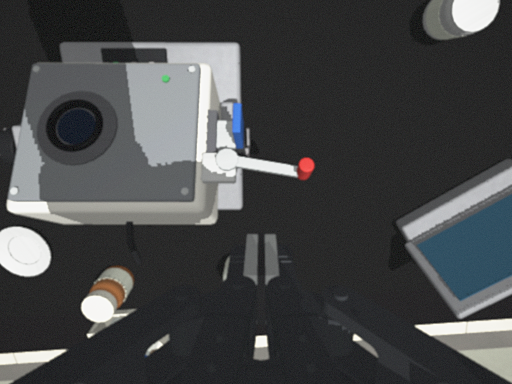

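The image shows the port at (77,127), the blue tab at (238,125), the pivot at (227,160) and the red knob at (305,167). Everything is visible, so I'll compute port-frame coordinates.

Run:
```python
from h import *
c,s=pickle.load(open('w2.pkl','rb')); P=cloud(c)
hsv=cv2.cvtColor(c['color'],cv2.COLOR_RGB2HSV).astype(int); H,S,V=hsv[...,0],hsv[...,1],hsv[...,2]
n=np.array([-.5244,.0465,.8502]); n/=np.linalg.norm(n); ce=np.array([.51378,.04898,.18324])
y=np.array([-n[1],n[0],0]); y*=np.sign(y[1])/np.linalg.norm(y); x=np.cross(y,n)
Rp=np.stack([x,y,n],1); A=att(c['attitude']); e=np.array(c['eye'])
def cast(u,v,h):
    d=A@np.array([(u-c['cx'])/c['fx'],(v-c['cy'])/c['fy'],1]); t=((ce+h*n-e)@n)/(d@n); return e+t*d
print(Rp)
print('V row127',V[127,30:130:2]); print('V col77',V[80:175:2,77]); 
hh=(P-ce)@n*1000; print('h row',np.round(hh[127,30:130:4],1))
# seal: dark around
m=np.zeros(V.shape,np.uint8); m[85:170,30:125]=(V[85:170,30:125]<40)
k,lab,st,cen=cv2.connectedComponentsWithStats(m); i=lab[127,77] or 1+np.argmax(st[1:,4]); print(st[1:],cen[1:])
cs,_=cv2.findContours((lab==i).astype(np.uint8),cv2.RETR_EXTERNAL,cv2.CHAIN_APPROX_NONE); ct=max(cs,key=len)[:,0]
w=np.array([cast(u,v,.010) for u,v in ct]); q=(w-ce)@Rp[:,:2]; (ctr,r)=cv2.minEnclosingCircle(q.astype(np.float32)); el=cv2.fitEllipse(q.astype(np.float32)); print(ctr,r,el)
port=ce+.010*n+Rp[:,:2]@np.array(el[0]); print('port',port)
def loc(p): return np.round((p-port)@Rp*1000,1)
m=((H<8)|(H>172))&(S>140)&(V>60); m[:150]=0;m[195:]=0; p=loc(P[m&(P[...,2]>.2)]); print('knob zmax',np.percentile(p[:,2],[50,90,98])); t=p[p[:,2]>np.percentile(p[:,2],90)-4]; print('knob top',t.mean(0),t.min(0),t.max(0))
m=(H>100)&(H<130)&(S>130)&(V>40); m[:100]=0;m[155:]=0;m[:,:228]=0;m[:,250:]=0; p=loc(P[m]); print('tab',np.percentile(p,[3,50,97],axis=0)); t=p[p[:,2]>np.percentile(p[:,2],95)-4]; print('tabtop',len(t),t.mean(0),t.min(0),t.max(0))
print('pivot px',loc(P[160,227]), 'arm',loc(P[164,262]))
for nm,(u,v) in dict(tl=(36,69),tr=(192,69),br=(185,191),bl=(14,191)).items(): print(nm,loc(cast(u,v,0)))
pickle.dump((port,Rp),open('port.pkl','wb'))
```

```text
[[ 0.84687808  0.0883262  -0.52440062]
 [-0.07509502  0.9960916   0.04650005]
 [ 0.52645822 -0.          0.850201  ]]
V row127 [134  91  92  85  69  75  69  70  42  26  26  28  18  54  44  41  37  42
  36  40  38  41  41  38  44  38  39  39  42  42  44  45  31  30  15  25
  44  70  73  70  70  74  77  66  89 101  96  95  99  99]
V col77 [ 94  95  91  97  91  91  73  72  68  71  26  22  27  21  54  44  43  40
  37  43  37  41  40  37  41  39  38  43  40  41  36  40  30  27  30  31
  69  69  68  69  70  73  69  94  95 100  94  96]
h row [-0.4  0.2  4.1  1.7  9.2  8.7  3.3  3.4  2.5  4.2  3.5  4.6  4.3  4.8
  2.5  3.8  8.2  9.3  5.9  3.2  2.7  2.7 -0.5  0.9  0.2]
[[  46  100   57   52 1544]
 [  81  110    1    2    2]
 [  65  113    5    3    9]
 [  90  117    2    3    5]
 [  93  119    1    1    1]
 [  74  132    1    1    1]
 [  88  133    1    1    1]] [[ 73.83937824 125.34326425]
 [ 81.         110.5       ]
 [ 67.33333333 114.        ]
 [ 90.6        117.8       ]
 [ 93.         119.        ]
 [ 74.         132.        ]
 [ 88.         133.        ]]
(-0.005211204290390015, -0.03335806727409363) 0.02785678207874298 ((-0.0048195249401032925, -0.0335158072412014), (0.053089484572410583, 0.05460856109857559), 155.1494140625)
port [0.50149412 0.01642211 0.18920473]
knob zmax [19.3  20.82 21.4 ]
knob top [ 46.40054645 223.27650273  19.83224044] [ 39.7 216.7  16.9] [ 52.4 230.   22. ]
tab [[ -80.715  155.6   -160.485]
 [   3.45   160.95    14.4  ]
 [  13.2    163.8     16.5  ]]
tabtop 231 [1.01731602e-01 1.60522078e+02 1.65714286e+01] [-16.2 156.9  12.6] [133.2 183.2 301.7]
pivot px [ 35.1 150.7  -2.5] arm [ 38.7 184.5  -3.4]
tl [-67.8 -55.1 -10. ]
tr [-68.3 110.1 -10. ]
br [ 64.1 110.2 -10. ]
bl [ 64.6 -54.9 -10. ]
```

```bash
cat >> h.py <<'E'
def go(targets,yaw=0.,state=None):
    "print shift/twist (tool axes, from the measured pose) to TCP targets given in port mm"
    s=state or env.get_state(); port,Rp=pickle.load(open('port2.pkl','rb'))
    Rt=np.stack([Rp[:,1],Rp[:,0],-Rp[:,2]],1)@R.from_euler('z',yaw).as_matrix()
    Rc=rot(s['orientation']); p=np.array(s['tcp_pos'])
    print('now port mm',np.round((p-port)@Rp*1000,1),'F port',np.round(np.array(s['wrist_force'])@Rp,1),'gap',round(s['finger_gap']*1000,1),'t',s['clock'],'q',np.round(s['joint_pos'],2))
    for t in targets:
        print(t,'xyz',np.round(Rc.T@(port+Rp@np.array(t)/1000-p),4),'twist',np.round(R.from_matrix(Rc.T@Rt).as_rotvec(),3))
E
python3 - <<'E'
from h import *
port,Rp=pickle.load(open('port.pkl','rb')); port=port+Rp@np.array([-.002,-.0025,0]); pickle.dump((port,Rp),open('port2.pkl','wb')); print(port)
go([(-2,205,60),(-2,200,-3)])
E
```

```text
[0.49957955 0.01408207 0.18815182]
now port mm [128.4 185.5 138.2] F port [-0.6  0.3  0.4] gap -0.2 t 2.0 q [0.2  0.35 0.45 1.67 0.   0.29]
(-2, 205, 60) xyz [ 0.0198 -0.0695  0.1352] twist [-0.556 -0.001  0.003]
(-2, 200, -3) xyz [ 0.0147 -0.0362  0.1887] twist [-0.556 -0.001  0.003]
```

Request:
servo_tool(targets=[{"xyz":[0.01,-0.04,0.05],"twist":[-0.12,0,0],"jaw":0},{"xyz":[0.02,-0.07,0.08],"twist":[-0.24,0,0],"jaw":0},{"xyz":[0.02,-0.07,0.11],"twist":[-0.36,0,0],"jaw":0},{"xyz":[0.02,-0.07,0.135],"twist":[-0.48,0,0],"jaw":0},{"xyz":[0.02,-0.07,0.135],"twist":[-0.556,0,0.003],"jaw":0},{"xyz":[0.02,-0.07,0.135],"twist":[-0.556,0,0.003],"jaw":0},{"xyz":[0.017,-0.05,0.165],"twist":[-0.556,0,0.003],"jaw":0},{"xyz":[0.015,-0.036,0.188],"twist":[-0.556,0,0.003],"jaw":0},{"xyz":[0.015,-0.036,0.188],"twist":[-0.556,0,0.003],"jaw":0},{"xyz":[0.015,-0.036,0.188],"twist":[-0.556,0,0.003],"jaw":0}])

```text
clock: 2.83
tcp_pos: [0.5167, 0.2123, 0.1849]
orientation: [0.202, 0.71, 0.649, 0.185]
wrist_force: [-0.7, 1.7, -0.4]
finger_gap: 0.0002
```

Run:
```python
from h import *
go([(-2,200,-3),(-2,150,-3)])
c=snap('scene'); cv2.imwrite('pics/s2.png',cv2.resize(c['color'][140:280,200:360],None,fx=4,fy=4,interpolation=cv2.INTER_CUBIC)[:,:,::-1])
```

```text
now port mm [ -2.1 198.9  -2.5] F port [-0.9  1.7  0. ] gap 0.2 t 2.8333 q [ 0.37 -0.04 -0.64  0.46 -0.24  0.4 ]
(-2, 200, -3) xyz [0.0011 0.0001 0.0005] twist [ 0.     0.    -0.001]
(-2, 150, -3) xyz [-0.0489  0.0001  0.0005] twist [ 0.     0.    -0.001]
```

View pics/s2.png

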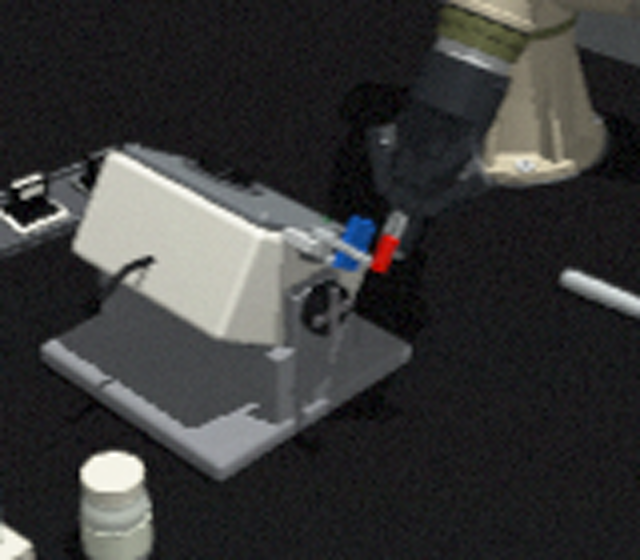

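The fingers (crop (395,235)) stand outside the tab (355,240), clear of the knob (385,255). I'll push it now.

Request:
servo_tool(targets=[{"xyz":[-0.006,0,0],"jaw":0,"twist":[0,0,0]},{"xyz":[-0.012,0,0],"jaw":0,"twist":[0,0,0]},{"xyz":[-0.017,0,0],"jaw":0,"twist":[0,0,0]},{"xyz":[-0.02,0,0],"jaw":0,"twist":[0,0,0]},{"xyz":[-0.023,0,0],"jaw":0,"twist":[0,0,0]},{"xyz":[-0.026,0,0],"jaw":0,"twist":[0,0,0]},{"xyz":[-0.029,0,0],"jaw":0,"twist":[0,0,0]},{"xyz":[-0.032,0,0],"jaw":0,"twist":[0,0,0]},{"xyz":[-0.035,0,0],"jaw":0,"twist":[0,0,0]},{"xyz":[-0.037,0,0],"jaw":0,"twist":[0,0,0]},{"xyz":[-0.037,0,0],"jaw":0,"twist":[0,0,0]}])

```text
clock: 3.8
tcp_pos: [0.5159, 0.175, 0.1856]
orientation: [0.203, 0.71, 0.648, 0.185]
wrist_force: [-0.1, 1.3, 1.0]
finger_gap: 0.0002
```

```bash
python3 -c "
from h import *
go([])"
```

```text
now port mm [  0.4 161.7  -3.3] F port [0.3 1.3 0.9] gap 0.2 t 3.8 q [ 0.29 -0.08 -0.69  0.44 -0.2   0.33]
```

Request:
servo_tool(targets=[{"xyz":[-0.003,0,0],"jaw":0,"twist":[0,0,0]},{"xyz":[-0.006,0,0],"jaw":0,"twist":[0,0,0]},{"xyz":[-0.009,0,0],"jaw":0,"twist":[0,0,0]},{"xyz":[-0.012,0,0],"jaw":0,"twist":[0,0,0]},{"xyz":[-0.012,0,0],"jaw":0,"twist":[0,0,0]}])

```text
clock: 4.22
tcp_pos: [0.5154, 0.1723, 0.1859]
orientation: [0.195, 0.707, 0.652, 0.193]
wrist_force: [7.5, 34.1, -7.9]
finger_gap: 0.0001
```

Run:
```python
from h import *
go([])
c=snap('wrist','w3.png'); P=cloud(c); hsv=cv2.cvtColor(c['color'],cv2.COLOR_RGB2HSV).astype(int); H,S,V=hsv[...,0],hsv[...,1],hsv[...,2]
port,Rp=pickle.load(open('port2.pkl','rb'))
c2=snap('scene');P2=cloud(c2); h2=cv2.cvtColor(c2['color'],cv2.COLOR_RGB2HSV).astype(int)
for (P,H,S,V) in ((P,H,S,V),(P2,h2[...,0],h2[...,1],h2[...,2])):
    m=(H>100)&(H<130)&(S>130)&(V>40); p=(P[m]-port)@Rp*1000; p=p[(abs(p[:,0])<25)&(p[:,1]>110)&(p[:,1]<180)&(abs(p[:,2])<40)]
    print(len(p), np.percentile(p,[3,50,97],axis=0).round(1) if len(p) else '')
```

```text
now port mm [  0.3 159.   -2.9] F port [-0.3 34.6 -9. ] gap 0.1 t 4.2167 q [ 0.26 -0.09 -0.7   0.43 -0.16  0.3 ]
1341 [[-15.  138.9 -24.4]
 [-12.3 142.4  13.6]
 [  5.2 146.   16.2]]
33 [[ -9.2 138.2 -30.7]
 [  9.3 145.8  -3.1]
 [ 16.8 150.4  15.1]]
```

Firm stop at about 35 N; the tab's outer side is at about 146 mm, so the slide is home. I'll retreat and look at the lever again from above the knob.

Request:
servo_tool(targets=[{"xyz":[0.02,0,0],"jaw":0,"twist":[0,0,0]},{"xyz":[0.035,0,0],"jaw":0,"twist":[0,0,0]},{"xyz":[0.035,0,-0.035],"jaw":0,"twist":[0,0,0]},{"xyz":[0.05,0,-0.07],"jaw":0.4,"twist":[0,0,0]},{"xyz":[0.06,0.02,-0.07],"jaw":0.4,"twist":[0,0,0]},{"xyz":[0.07,0.045,-0.07],"jaw":0.4,"twist":[0,0,0]},{"xyz":[0.07,0.045,-0.07],"jaw":0.4,"twist":[0,0,0]},{"xyz":[0.07,0.045,-0.07],"jaw":0.4,"twist":[0,0,0]}])

```text
clock: 4.98
tcp_pos: [0.5228, 0.2329, 0.2687]
orientation: [0.203, 0.71, 0.648, 0.185]
wrist_force: [0.0, -0.1, -0.2]
finger_gap: 0.0345
```

Run:
```python
from h import *
port,Rp=pickle.load(open('port2.pkl','rb'))
for n in('wrist','scene','top'):
    c=snap(n,n+'4.png'); P=cloud(c); h=cv2.cvtColor(c['color'],cv2.COLOR_RGB2HSV).astype(int); H,S,V=h[...,0],h[...,1],h[...,2]
    m=((H<8)|(H>172))&(S>140)&(V>50); p=(P[m]-port)@Rp*1000; p=p[(abs(p[:,0]-45)<30)&(abs(p[:,1]-225)<30)&(abs(p[:,2]-10)<30)]
    print(n,len(p), np.percentile(p,[3,50,97],axis=0).round(1) if len(p) else '')
go([(47,225,50),(47,225,1)])
```

```text
wrist 583 [[ 40.8 220.2  -4.7]
 [ 44.1 226.4  18.9]
 [ 52.6 232.1  20.6]]
scene 38 [[ 46.7 224.4  -6.9]
 [ 52.1 231.2   6.3]
 [ 57.4 235.7  19.3]]
top 27 [[ 43.1 218.6  -6.4]
 [ 51.3 223.9  16.8]
 [ 55.1 231.   24.5]]
now port mm [ 43.  219.   65.7] F port [-0.4 -0.4  0.2] gap 34.2 t 5.1333 q [ 0.41 -0.07 -0.46  0.68 -0.26  0.44]
(47, 225, 50) xyz [0.0061 0.004  0.0157] twist [-0.002  0.002 -0.002]
(47, 225, 1) xyz [0.0062 0.0041 0.0647] twist [-0.002  0.002 -0.002]
```

Request:
servo_tool(squeeze=25, targets=[{"xyz":[0.007,0.004,0.015],"jaw":0.4,"twist":[0,0,0]},{"xyz":[0.007,0.004,0.03],"jaw":0.4,"twist":[0,0,0]},{"xyz":[0.007,0.004,0.045],"jaw":0.4,"twist":[0,0,0]},{"xyz":[0.007,0.004,0.057],"jaw":0.4,"twist":[0,0,0]},{"xyz":[0.007,0.004,0.064],"jaw":0.4,"twist":[0,0,0]},{"xyz":[0.007,0.004,0.064],"jaw":0.4,"twist":[0,0,0]},{"xyz":[0.007,0.004,0.064],"jaw":0.1,"twist":[0,0,0]},{"xyz":[0.007,0.004,0.064],"jaw":0,"twist":[0,0,0]},{"xyz":[0.007,0.004,0.064],"jaw":0,"twist":[0,0,0]},{"xyz":[0.007,0.004,0.064],"jaw":0,"twist":[0,0,0]}])

```text
clock: 5.97
tcp_pos: [0.5595, 0.2359, 0.2167]
orientation: [0.203, 0.71, 0.648, 0.185]
wrist_force: [-1.9, -4.2, -0.2]
finger_gap: 0.0127
```

Run:
```python
from h import *
go([])
s=env.get_state(); port,Rp=pickle.load(open('port2.pkl','rb'))
piv=np.array([37,153.]);k0=np.array([47,226.]) 
a0=np.arctan2(*(k0-piv)[::-1]); r=np.hypot(*(k0-piv)); print(np.degrees(a0),r)
print('pivot seen; arm rel home angle', np.degrees(a0)-70)
for i,a in enumerate(np.linspace(a0,np.radians(180),13)): d=piv+75*np.array([np.cos(a),np.sin(a)])-k0; print(i,'toolxy',(d[::-1]/1000).round(4))
```

```text
now port mm [ 49.1 226.3   3.1] F port [-1.4 -4.4  0.7] gap 12.7 t 5.9667 q [ 0.39  0.03 -0.49  0.54 -0.25  0.42]
82.1998121158183 73.68174807915459
pivot seen; arm rel home angle 12.199812115818304
0 toolxy [0.0013 0.0002]
1 toolxy [ 0.002  -0.0105]
2 toolxy [ 0.0012 -0.0211]
3 toolxy [-0.0011 -0.0315]
4 toolxy [-0.0049 -0.0415]
5 toolxy [-0.0101 -0.0508]
6 toolxy [-0.0165 -0.0593]
7 toolxy [-0.024  -0.0668]
8 toolxy [-0.0326 -0.0732]
9 toolxy [-0.042  -0.0783]
10 toolxy [-0.0519 -0.082 ]
11 toolxy [-0.0624 -0.0842]
12 toolxy [-0.073 -0.085]
```

Request:
servo_tool(targets=[{"xyz":[0.001,-0.006,0],"twist":[0,0,0],"jaw":0},{"xyz":[0.001,-0.012,0],"twist":[0,0,0],"jaw":0},{"xyz":[0.001,-0.018,0],"twist":[0,0,0],"jaw":0},{"xyz":[0.0,-0.024,0],"twist":[0,0,0],"jaw":0},{"xyz":[-0.001,-0.031,0],"twist":[0,0,0],"jaw":0},{"xyz":[-0.003,-0.037,0],"twist":[0,0,0],"jaw":0},{"xyz":[-0.006,-0.043,0],"twist":[0,0,0],"jaw":0},{"xyz":[-0.01,-0.051,0],"twist":[0,0,0],"jaw":0},{"xyz":[-0.013,-0.055,0],"twist":[0,0,0],"jaw":0},{"xyz":[-0.017,-0.059,0],"twist":[0,0,0],"jaw":0}])

```text
clock: 6.8
tcp_pos: [0.5083, 0.2281, 0.1857]
orientation: [0.199, 0.709, 0.65, 0.188]
wrist_force: [-0.6, 12.3, -5.0]
finger_gap: 0.0127
```

Run:
```python
from h import *
go([])
```

```text
now port mm [-10.  213.9   3.3] F port [-4.1 12.2 -3.3] gap 12.7 t 6.8 q [ 0.41 -0.04 -0.64  0.46 -0.25  0.43]
```

Request:
servo_tool(targets=[{"xyz":[0.001,-0.004,0],"twist":[0,0,0],"jaw":0},{"xyz":[-0.003,-0.008,0],"twist":[0,0,0],"jaw":0},{"xyz":[-0.008,-0.011,0],"twist":[0,0,0],"jaw":0},{"xyz":[-0.012,-0.014,0],"twist":[0,0,0],"jaw":0},{"xyz":[-0.017,-0.017,0],"twist":[0,0,0],"jaw":0},{"xyz":[-0.022,-0.019,0],"twist":[0,0,0],"jaw":0}])

```text
clock: 7.3
tcp_pos: [0.4866, 0.2083, 0.1729]
orientation: [0.196, 0.708, 0.652, 0.186]
wrist_force: [-12.8, 15.1, -2.2]
finger_gap: 0.013
```

Run:
```python
from h import *
go([])
```

```text
now port mm [-33.6 192.3   2.9] F port [-13.2  13.9   5.6] gap 13.0 t 7.3 q [ 0.38 -0.08 -0.72  0.43 -0.23  0.41]
```

Run:
```python
from h import *
c=snap('wrist'); a=c['color'][60:380,120:420]
c2=snap('top'); b=c2['color'][140:220,170:290]
a=cv2.resize(a,None,fx=1.6,fy=1.6,interpolation=cv2.INTER_CUBIC); b=cv2.resize(b,None,fx=2.6,fy=2.6,interpolation=cv2.INTER_CUBIC)
o=np.zeros((max(a.shape[0],b.shape[0]),a.shape[1]+b.shape[1],3),np.uint8); o[:a.shape[0],:a.shape[1]]=a; o[:b.shape[0],a.shape[1]:]=b
cv2.imwrite('pics/l5.png',o[:,:,::-1]); print(o.shape)
```

```text
(512, 792, 3)
```

View pics/l5.png

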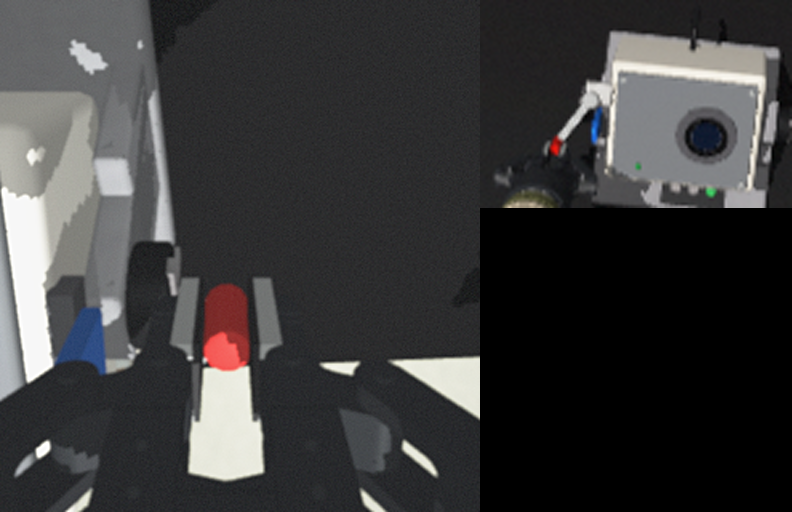

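The lever is about half way: the knob sits between the finger tips at crop (227,330), and the top view shows the arm at roughly 145°. I'll check the knob and the lever circle numerically.

Run:
```python
from h import *
port,Rp=pickle.load(open('port2.pkl','rb')); s=env.get_state(); Rc=rot(s['orientation'])
def red(c,lo,hi):
    P=cloud(c); h=cv2.cvtColor(c['color'],cv2.COLOR_RGB2HSV).astype(int); H,S,V=h[...,0],h[...,1],h[...,2]
    m=((H<8)|(H>172))&(S>140)&(V>50)&(P[...,2]>.12)&(P[...,2]<.26)&(P[...,1]>.12)&(P[...,1]<.26); return P,m
c=snap('wrist'); P,m=red(c,0,0); T=(P-s['tcp_pos'])@Rc*1000
print('knob tool frame',np.percentile(T[m],[3,50,97],axis=0).round(1))
print('knob port',np.percentile((P[m]-port)@Rp*1000,[3,50,97],axis=0).round(1))
for v in (240,255,270):
  for u in range(228,292,5): print(v,u,T[v,u].round(0),c['color'][v,u])
# lever arm points from top and from old w2 : light grey arm at z about -3 in port frame
c=snap('top'); P,m=red(c,0,0); print('top knob',np.median((P[m]-port)@Rp*1000,0).round(1))
c,_=pickle.load(open('w2.pkl','rb')); P=(cloud(c)-port)@Rp*1000
m=(abs(P[...,2]+3)<2.5)&(P[...,1]>140)&(P[...,1]<240)&(P[...,0]>-20)&(P[...,0]<70); q=P[m]; print('arm',len(q))
for a in range(140,235,8):
    t=q[(q[:,1]>=a)&(q[:,1]<a+8)]
    if len(t): print(a,len(t),np.percentile(t[:,0],[5,50,95]).round(1))
```

```text
knob tool frame [[ -5.6  -1.3 -17.8]
 [  0.2   1.  -13.8]
 [  6.2   9.8   9.2]]
knob port [[-35.8 185.5  -6.4]
 [-33.5 191.3  16.6]
 [-24.6 197.3  20.6]]
240 228 [-22.  26.  60.] [135 133 134]
240 233 [-12. -11. -10.] [112 112 112]
240 238 [-10. -11. -11.] [115 116 115]
240 243 [ -8. -11. -11.] [89 91 91]
240 248 [-19. 149. 293.] [45 43 42]
240 253 [-4.  0. 11.] [77 45 44]
240 258 [-1. -1.  9.] [126  44  41]
240 263 [ 1. -1.  9.] [125  42  36]
240 268 [ 4.  0. 10.] [109  39  38]
240 273 [ 18. 148. 291.] [44 46 48]
240 278 [  8. -11. -11.] [68 65 68]
240 283 [ 10. -11. -10.] [116 116 117]
240 288 [ 12. -11. -11.] [116 119 117]
255 228 [-14.  -7. -17.] [51 52 54]
255 233 [-11. -11. -24.] [113 115 114]
255 238 [ -9. -11. -24.] [116 117 114]
255 243 [ -7. -11. -23.] [43 42 43]
255 248 [-6.  3.  1.] [96 38 39]
255 253 [-4.  0. -4.] [124  44  42]
255 258 [-1. -1. -6.] [126  44  43]
255 263 [ 1. -0. -6.] [126  46  44]
255 268 [ 4. -0. -5.] [123  45  41]
255 273 [ 6.  2. -1.] [113  36  37]
255 278 [  7. -12. -25.] [35 36 36]
255 283 [  9. -11. -24.] [114 116 114]
255 288 [ 11. -11. -24.] [114 115 115]
270 228 [-12. -11. -35.] [112 115 114]
270 233 [-10. -11. -35.] [112 115 114]
270 238 [ -8. -12. -36.] [115 120 117]
270 243 [ -7. -11. -34.] [37 37 40]
270 248 [ -6.   2. -14.] [111  42  40]
270 253 [ -3.   1. -17.] [188  56  53]
270 258 [ -1.   1. -16.] [246  96  91]
270 263 [  1.   1. -16.] [230  78  74]
270 268 [  3.   0. -17.] [158  55  54]
270 273 [  6.   1. -16.] [122  40  39]
270 278 [  7. -11. -35.] [34 36 36]
270 283 [  9. -11. -35.] [112 113 114]
270 288 [ 10. -11. -35.] [110 112 113]
top knob [-24.5 190.9  20.4]
arm 1018
140 91 [27.7 35.7 43. ]
148 181 [25.7 35.1 45.1]
156 131 [15.  35.9 43. ]
164 97 [ 7.1 36.9 42.5]
172 81 [34.9 39.5 44. ]
180 92 [36.4 40.8 45.6]
188 77 [37.8 42.3 46.5]
196 81 [39.3 43.7 48.2]
204 87 [40.3 44.8 49.4]
212 82 [41.4 46.  50.6]
220 16 [51.4 54.1 54.7]
228 2 [53.2 53.5 53.7]
```

The knob has slipped 6 mm within the pads, and the pivot checks out at (35.5,152) mm, with the lever at about 148° from +x. I'll continue along the corrected arc.

Request:
servo_tool(targets=[{"xyz":[0.001,-0.007,0],"twist":[0,0,0],"jaw":0},{"xyz":[-0.004,-0.01,0],"twist":[0,0,0],"jaw":0},{"xyz":[-0.01,-0.012,0],"twist":[0,0,0],"jaw":0},{"xyz":[-0.016,-0.014,0],"twist":[0,0,0],"jaw":0},{"xyz":[-0.022,-0.0155,0],"twist":[0,0,0],"jaw":0},{"xyz":[-0.028,-0.016,0],"twist":[0,0,0],"jaw":0},{"xyz":[-0.033,-0.0165,0],"twist":[0,0,0],"jaw":0},{"xyz":[-0.037,-0.0165,0],"twist":[0,0,0],"jaw":0},{"xyz":[-0.038,-0.0165,0],"twist":[0,0,0],"jaw":0},{"xyz":[-0.038,-0.0165,0],"twist":[0,0,0],"jaw":0}])

```text
clock: 8.33
tcp_pos: [0.4699, 0.1692, 0.1646]
orientation: [0.199, 0.709, 0.65, 0.185]
wrist_force: [-9.4, 7.7, -0.9]
finger_gap: 0.0125
```

```bash
cat > knob.py <<'E'
from h import *
go([])
port,Rp=pickle.load(open('port2.pkl','rb'))
for n in('wrist','top','scene'):
    c=snap(n); P=cloud(c); h=cv2.cvtColor(c['color'],cv2.COLOR_RGB2HSV).astype(int); H,S,V=h[...,0],h[...,1],h[...,2]
    p=(P-port)@Rp*1000; box=(p[...,1]>115)&(p[...,1]<230)&(abs(p[...,0])<70)&(abs(p[...,2])<35)
    q=p[box&((H<8)|(H>172))&(S>140)&(V>50)]; print(n,'knob',len(q),np.percentile(q,[3,50,97],axis=0).round(1).tolist() if len(q) else '')
    q=p[box&(H>100)&(H<130)&(S>130)&(V>40)]; print(n,'tab',len(q),np.percentile(q,[3,50,97],axis=0).round(1).tolist() if len(q) else '')
E
python3 knob.py
```

```text
now port mm [-49.2 151.9   2.7] F port [-9.   6.8  4.5] gap 12.5 t 8.3333 q [ 0.3  -0.15 -0.8   0.4  -0.2   0.34]
wrist knob 1314 [[-46.9, 146.2, -6.2], [-44.6, 152.1, 16.4], [-35.7, 158.0, 20.4]]
wrist tab 495 [[-14.9, 141.1, -7.3], [-8.4, 144.6, 14.6], [3.4, 146.1, 15.8]]
top knob 20 [[-43.2, 145.1, 7.3], [-37.2, 151.0, 18.6], [-32.8, 156.6, 27.3]]
top tab 37 [[-12.6, 136.5, -18.6], [6.1, 139.4, 11.8], [15.9, 143.6, 21.7]]
scene knob 26 [[-46.9, 145.2, -3.8], [-36.5, 156.3, 7.0], [-30.2, 161.0, 20.3]]
scene tab 53 [[-14.3, 140.5, -29.9], [2.7, 147.4, 2.6], [16.4, 150.3, 15.7]]
```

Request:
servo_tool(targets=[{"xyz":[-0.003,0,0],"twist":[0,0,0],"jaw":0},{"xyz":[-0.005,0,0],"twist":[0,0,0],"jaw":0},{"xyz":[-0.005,0,0],"twist":[0,0,0],"jaw":0}])

```text
clock: 8.73
tcp_pos: [0.4696, 0.1686, 0.1646]
orientation: [0.195, 0.708, 0.652, 0.188]
wrist_force: [-8.0, 22.6, -4.6]
finger_gap: 0.0121
```

```bash
python3 knob.py
```

```text
now port mm [-49.4 151.3   2.9] F port [-10.9  21.8   1.4] gap 12.1 t 8.7333 q [ 0.29 -0.15 -0.8   0.4  -0.18  0.33]
wrist knob 1280 [[-46.9, 145.6, -6.1], [-44.7, 151.5, 16.0], [-35.7, 157.2, 20.6]]
wrist tab 538 [[-15.1, 140.5, -7.8], [-9.3, 144.1, 14.7], [3.3, 146.0, 15.9]]
top knob 21 [[-43.7, 144.2, 2.0], [-37.7, 150.4, 18.9], [-33.2, 155.9, 26.7]]
top tab 37 [[-11.1, 136.4, -14.9], [6.5, 139.3, 13.6], [16.2, 143.8, 20.7]]
scene knob 26 [[-43.8, 147.4, -4.1], [-34.9, 157.4, 7.0], [-30.5, 162.2, 19.8]]
scene tab 54 [[-12.8, 139.6, -29.1], [4.0, 147.2, 3.4], [16.3, 151.1, 15.5]]
```

Firm stop confirmed; the lever is across and the tab still home. I'll release, retreat, and take a near-perpendicular look at the port.

Request:
servo_tool(targets=[{"xyz":[0.006,0.002,0],"twist":[0,0,0],"jaw":0.2},{"xyz":[0.006,0.002,0],"twist":[0,0,0],"jaw":0.4},{"xyz":[0.006,0.002,0],"twist":[0,0,0],"jaw":0.4},{"xyz":[0.006,0.002,-0.02],"twist":[0,0,0],"jaw":0.4},{"xyz":[0.006,0.002,-0.055],"twist":[0,0,0],"jaw":0.4},{"xyz":[0.0,0.02,-0.09],"twist":[0,0,0],"jaw":0.4},{"xyz":[-0.145,0.139,-0.117],"twist":[0,0,0],"jaw":0.4},{"xyz":[-0.145,0.139,-0.117],"twist":[0,0,0],"jaw":0.4},{"xyz":[-0.145,0.139,-0.117],"twist":[0,0,0],"jaw":0.4},{"xyz":[-0.145,0.139,-0.117],"twist":[0,0,0],"jaw":0.4},{"xyz":[-0.145,0.139,-0.117],"twist":[0,0,0],"jaw":0.4},{"xyz":[-0.145,0.139,-0.117],"twist":[0,0,0],"jaw":0.4}])

```text
clock: 9.88
tcp_pos: [0.5188, 0.0079, 0.3438]
orientation: [0.206, 0.711, 0.645, 0.187]
wrist_force: [0.9, -0.5, 0.6]
finger_gap: 0.0342
```

Request:
servo_tool(targets=[{"xyz":[0,0,0],"twist":[0,0,0],"jaw":0.4},{"xyz":[0,0,0],"twist":[0,0,0],"jaw":0.4}])

```text
clock: 10.05
tcp_pos: [0.5149, 0.0124, 0.3385]
orientation: [0.202, 0.711, 0.648, 0.185]
wrist_force: [-0.8, 0.2, 0.6]
finger_gap: 0.0342
```

Run:
```python
from h import *
go([])
c=snap('wrist','w6.png'); pickle.dump((c,env.get_state()),open('w6.pkl','wb')); P=cloud(c)
port,Rp=pickle.load(open('port2.pkl','rb')); L=(P-port)@Rp*1000
V=c['color'].max(2)
m=(abs(L[...,2]+10)<5)&(abs(L[...,0])<75)&(L[...,1]>-62)&(L[...,1]<100)&(np.hypot(L[...,0],L[...,1])>45); q=P[m]; ce=q.mean(0)
for _ in range(3):
    nn=np.linalg.svd(q-ce,full_matrices=False)[2][2]; nn*=np.sign(nn[2]); r=(q-ce)@nn; k=abs(r)<2.5*r.std()+1e-4; q=q[k]; ce=q.mean(0)
print('plane',len(q),r.std(),nn,'tilt',np.arccos(nn[2]),'yaw',np.degrees(np.arctan2(nn[1],nn[0]))-180,'h at port (want -10)',(((ce-port)@nn)*1000).round(2))
k,lab,st,cen=cv2.connectedComponentsWithStats(((V<40)&(np.hypot(L[...,0],L[...,1])<45)).astype(np.uint8)); 
i=1+np.argmax(st[1:,4]); print(st[i],cen[i])
cs,_=cv2.findContours((lab==i).astype(np.uint8),cv2.RETR_EXTERNAL,cv2.CHAIN_APPROX_NONE); ct=max(cs,key=len)[:,0]
A=att(c['attitude']); e=np.array(c['eye'])
def cast(u,v,h):
    d=A@np.array([(u-c['cx'])/c['fx'],(v-c['cy'])/c['fy'],1]); t=((port+h*Rp[:,2]-e)@Rp[:,2])/(d@Rp[:,2]); return (e+t*d-port)@Rp*1000
print('eye port',(e-port)@Rp*1000)
q=np.array([cast(u,v,0)[:2] for u,v in ct],np.float32); print('seal in port2',cv2.fitEllipse(q),cv2.minEnclosingCircle(q))
```

```text
now port mm [ 92.3  -0.3 119.7] F port [-0.4  0.1  0.9] gap 34.2 t 10.05 q [-0.15 -0.27 -0.45  0.83  0.03 -0.05]
plane 19691 0.000696688864013163 [-0.52488954  0.04526161  0.84996609] tilt 0.5548753933816034 yaw -4.928465928910725 h at port (want -10) -10.4
[ 225   20   73   78 1626] [258.03874539  56.56396064]
eye port [ 11.26210302   0.29394992 262.88539414]
seal in port2 ((0.0947117805480957, -0.24486923217773438), (51.83088302612305, 53.33234405517578), 42.98481369018555) ((0.6178141832351685, 0.04185662791132927), 27.167957305908203)
```

View pics/w6.png

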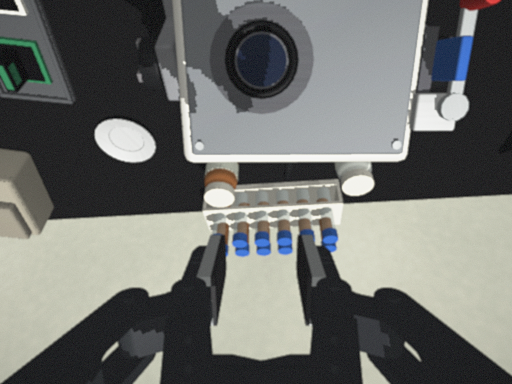

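The near-perpendicular view shows the seal at (261,60), which projects to within 0.3 mm of my port estimate. The lever lies across the tab at (460,70). Next is the tile case.

```bash
cat >> h.py <<'E'
def goW(targets,yaw):
    "targets world m, tool down with tool y at world heading yaw"
    s=env.get_state(); cy,sy=np.cos(yaw),np.sin(yaw)
    Rt=np.array([[-sy,cy,0],[cy,sy,0],[0,0,-1.]]); Rc=rot(s['orientation'])
    p=np.array(s['tcp_pos'])
    print('now',p.round(4),'F',np.round(s['wrist_force'],1),'gap',round(s['finger_gap']*1000,1),'t',s['clock'],'q',np.round(s['joint_pos'],2))
    for t in targets: print(t,'xyz',np.round(Rc.T@(np.array(t)-p),4),'twist',np.round(R.from_matrix(Rc.T@Rt).as_rotvec(),3))
E
python3 - <<'E'
from h import *
goW([(.54,-.15,.32),(.572,-.306,.17)],np.radians(-12))
E
```

```text
now [0.5147 0.0131 0.3381] F [-0.  -0.2 -0. ] gap 34.3 t 10.1 q [-0.15 -0.27 -0.45  0.83  0.03 -0.05]
(0.54, -0.15, 0.32) xyz [-0.1601  0.0245  0.0363] twist [ 0.554 -0.034  0.116]
(0.572, -0.306, 0.17) xyz [-0.3128 -0.0153  0.1879] twist [ 0.554 -0.034  0.116]
```

Request:
servo_tool(targets=[{"xyz":[-0.04,0.006,0.009],"twist":[0.11,-0.007,0.023],"jaw":0.4},{"xyz":[-0.08,0.012,0.018],"twist":[0.22,-0.014,0.046],"jaw":0.4},{"xyz":[-0.12,0.018,0.027],"twist":[0.33,-0.02,0.07],"jaw":0.4},{"xyz":[-0.16,0.0245,0.036],"twist":[0.44,-0.027,0.093],"jaw":0.4},{"xyz":[-0.195,0.015,0.06],"twist":[0.554,-0.034,0.116],"jaw":0.4},{"xyz":[-0.23,0.005,0.09],"twist":[0.554,-0.034,0.116],"jaw":0.4},{"xyz":[-0.26,-0.003,0.12],"twist":[0.554,-0.034,0.116],"jaw":0.4},{"xyz":[-0.29,-0.01,0.155],"twist":[0.554,-0.034,0.116],"jaw":0.4},{"xyz":[-0.313,-0.015,0.188],"twist":[0.554,-0.034,0.116],"jaw":0.4},{"xyz":[-0.313,-0.015,0.188],"twist":[0.554,-0.034,0.116],"jaw":0.4},{"xyz":[-0.313,-0.015,0.188],"twist":[0.554,-0.034,0.116],"jaw":0.4},{"xyz":[-0.313,-0.015,0.188],"twist":[0.554,-0.034,0.116],"jaw":0.4}])

```text
clock: 11.1
tcp_pos: [0.573, -0.305, 0.1706]
orientation: [-0.001, 0.777, 0.63, 0.0]
wrist_force: [-0.8, 0.2, -0.4]
finger_gap: 0.0337
```

Run:
```python
from h import *
goW([],0)
c=snap('wrist','w7.png'); pickle.dump((c,env.get_state()),open('w7.pkl','wb')); P=cloud(c)
hsv=cv2.cvtColor(c['color'],cv2.COLOR_RGB2HSV).astype(int); S,V=hsv[...,1],hsv[...,2]
near=(abs(P[...,0]-.474)<.07)&(abs(P[...,1]+.286)<.06)
m=near&(P[...,2]>.042)&(P[...,2]<.06); q=P[m]; vv,uu=np.where(m)
print('bar',len(q),uu.mean(),vv.mean(),cv2.minAreaRect(q[:,:2].astype(np.float32)),np.percentile(q[:,2],[5,50,95]))
m=near&(P[...,2]>.009)&(P[...,2]<.016)&(V>150)&(S<40); q=P[m]; print('tile white',len(q),cv2.minAreaRect(q[:,:2].astype(np.float32)),np.median(q[:,2]))
m=near&(P[...,2]>.01)&(P[...,2]<.022)&(V<70); q=P[m]; print('plate',len(q),np.median(q[:,2]))
```

```text
now [ 0.573  -0.305   0.1706] F [-0.8  0.2 -0.4] gap 33.7 t 11.1 q [-0.61  0.48  0.15  1.24  0.   -0.4 ]
bar 1135 254.78237885462556 58.116299559471365 ((0.4811183512210846, -0.29005715250968933), (0.014312566258013248, 0.04140716791152954), 78.0974349975586) [0.04907684 0.05058564 0.05190467]
tile white 2329 ((0.4914293885231018, -0.28262001276016235), (0.07829738408327103, 0.10821095108985901), 79.33562469482422) 0.013756785551524042
plate 1154 0.01654814678568642
```

View pics/w7.png

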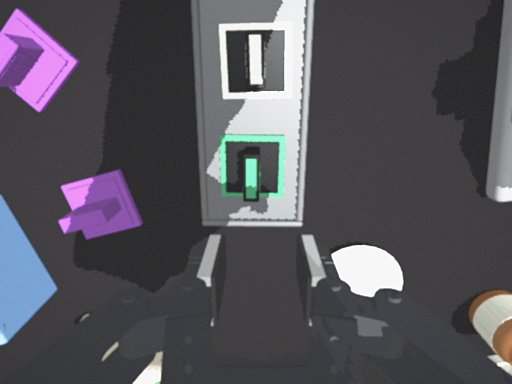

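The view shows the white tile's bar at (255,58), with green behind at (252,175) and the purple look-alikes away on the left. I'll compute the approach.

Run:
```python
from h import *
goW([(.4811,-.2901,.10),(.4811,-.2901,.021)],np.radians(-11.9))
```

```text
now [ 0.5736 -0.305   0.1723] F [ 0.1  0.2 -0. ] gap 33.6 t 11.15 q [-0.61  0.48  0.15  1.24  0.   -0.4 ]
(0.4811, -0.2901, 0.1) xyz [-0.0045 -0.0937  0.0722] twist [ 0.001 -0.    -0.   ]
(0.4811, -0.2901, 0.021) xyz [-0.0046 -0.0938  0.1512] twist [ 0.001 -0.    -0.   ]
```

Request:
servo_tool(squeeze=60, targets=[{"xyz":[-0.002,-0.04,0.0],"twist":[0,0,0],"jaw":0.4},{"xyz":[-0.004,-0.08,0.02],"twist":[0,0,0],"jaw":0.4},{"xyz":[-0.0045,-0.094,0.055],"twist":[0,0,0],"jaw":0.4},{"xyz":[-0.0045,-0.094,0.072],"twist":[0,0,0],"jaw":0.4},{"xyz":[-0.0045,-0.094,0.09],"twist":[0,0,0],"jaw":0.4},{"xyz":[-0.0045,-0.094,0.11],"twist":[0,0,0],"jaw":0.4},{"xyz":[-0.0045,-0.094,0.13],"twist":[0,0,0],"jaw":0.4},{"xyz":[-0.0045,-0.094,0.142],"twist":[0,0,0],"jaw":0.4},{"xyz":[-0.0045,-0.094,0.149],"twist":[0,0,0],"jaw":0.4},{"xyz":[-0.0045,-0.094,0.149],"twist":[0,0,0],"jaw":0.4}])

```text
clock: 11.98
tcp_pos: [0.481, -0.2903, 0.0229]
orientation: [0.001, 0.777, 0.63, 0.001]
wrist_force: [0.6, -0.9, 0.5]
finger_gap: 0.0343
```

Run:
```python
from h import *
goW([(.4811,-.2901,.021)],np.radians(-11.9))
```

```text
now [ 0.481  -0.2903  0.0229] F [ 0.6 -0.9  0.5] gap 34.3 t 11.9833 q [-0.69  0.44 -0.32  0.82  0.   -0.48]
(0.4811, -0.2901, 0.021) xyz [0.0002 0.     0.0019] twist [ 0.002  0.    -0.   ]
```

Request:
servo_tool(squeeze=60, targets=[{"xyz":[0,0,0.001],"twist":[0,0,0],"jaw":0.2},{"xyz":[0,0,0.001],"twist":[0,0,0],"jaw":0.05},{"xyz":[0,0,0.001],"twist":[0,0,0],"jaw":0},{"xyz":[0,0,0.001],"twist":[0,0,0],"jaw":0},{"xyz":[0,0,0.001],"twist":[0,0,0],"jaw":0},{"xyz":[0,0,0.001],"twist":[0,0,0],"jaw":0}])

```text
clock: 12.48
tcp_pos: [0.482, -0.292, 0.0231]
orientation: [0.002, 0.777, 0.629, 0.001]
wrist_force: [-0.3, 2.3, 7.2]
finger_gap: 0.0131
```

Run:
```python
from h import *
goW([(.4811,-.2901,.19)],np.radians(-11.9))
port,Rp=pickle.load(open('port2.pkl','rb')); print(port+Rp@np.array([0,0,.11]))
```

```text
now [ 0.482  -0.292   0.0231] F [-0.3  2.3  7.2] gap 13.1 t 12.4833 q [-0.69  0.44 -0.32  0.81  0.   -0.48]
(0.4811, -0.2901, 0.19) xyz [ 0.0016 -0.0005 -0.1669] twist [ 0.004  0.    -0.002]
[0.44189548 0.01919708 0.28167392]
```

Request:
servo_tool(targets=[{"xyz":[0,0,-0.01],"twist":[0,0,0],"jaw":0},{"xyz":[0,0,-0.03],"twist":[0,0,0],"jaw":0},{"xyz":[0,0,-0.06],"twist":[0,0,0],"jaw":0},{"xyz":[0,0,-0.1],"twist":[0,0,0],"jaw":0},{"xyz":[0,0,-0.14],"twist":[0,0,0],"jaw":0},{"xyz":[0,0,-0.18],"twist":[0,0,0],"jaw":0},{"xyz":[0,0,-0.22],"twist":[0,0,0],"jaw":0},{"xyz":[0,0,-0.24],"twist":[0,0,0],"jaw":0},{"xyz":[0,0,-0.24],"twist":[0,0,0],"jaw":0},{"xyz":[0,0,-0.24],"twist":[0,0,0],"jaw":0}])

```text
clock: 13.32
tcp_pos: [0.4808, -0.2921, 0.2631]
orientation: [0.002, 0.777, 0.629, 0.001]
wrist_force: [-0.4, -0.7, -1.9]
finger_gap: 0.0131
```

```bash
cat > tile.py <<'E'
from h import *
s=env.get_state(); Rc=rot(s['orientation']); c=snap('wrist'); P=cloud(c); T=(P-s['tcp_pos'])@Rc*1000
print('t',s['clock'],'gap',s['finger_gap'],'F',s['wrist_force'])
V=c['color'].max(2)
m=(abs(T[...,0])<36)&(T[...,1]>-45)&(T[...,1]<-12)&(T[...,2]>-5)&(T[...,2]<30)
print('pix',m.sum())
def pl(mm,nm):
    q=T[mm]; 
    if len(q)<40: print(nm,len(q)); return
    for _ in range(3):
        ce=q.mean(0); n=np.linalg.svd(q-ce,full_matrices=False)[2][2]; n*=np.sign(n[2]); r=(q-ce)@n; q=q[abs(r)<2*r.std()+.05]
    print(nm,len(q),'rms',r.std().round(2),'n tool',n.round(4),'at tool origin z',(ce@n/n[2]).round(2),'x',np.percentile(q[:,0],[1,99]).round(1),'y',np.percentile(q[:,1],[1,99]).round(1))
pl(m&(V>120),'white rim'); pl(m&(V<90),'plate')
E
python3 tile.py
python3 - <<'E'
from h import *
c=snap('wrist','w8.png')
E
```

```text
t 13.3167 gap 0.013118325210667013 F [-0.42016578 -0.66490986 -1.9006668 ]
pix 4701
white rim 1908 rms 0.8 n tool [0.0011 0.0331 0.9995] at tool origin z 8.77 x [-29.6  29.5] y [-31.2 -12.7]
plate 2029 rms 0.6 n tool [ 4.0e-04 -5.7e-03  1.0e+00] at tool origin z 6.67 x [-23.9  23.9] y [-25.9 -12.2]
```

View pics/w8.png

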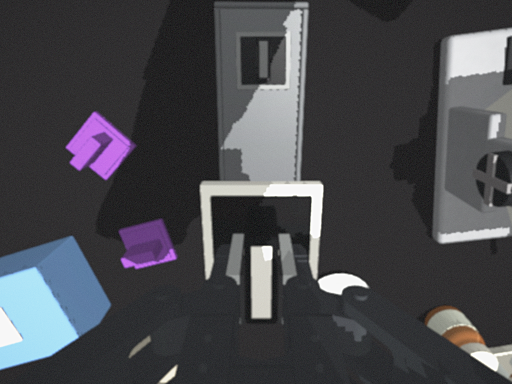

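The tile hangs straight in the grip: its rim runs from (202,185) to (322,185), the bar is central, and the grey one is undisturbed in the case. Next I'll carry it above the port.

Run:
```python
from h import *
go([(1,-120,110),(1,0,70),(1,0,25)])
```

```text
now port mm [  43.9 -305.7   57.3] F port [-0.8  0.4 -1.2] gap 12.9 t 13.4167 q [-0.69  0.28  0.07  1.36  0.   -0.48]
(1, -120, 110) xyz [ 0.1766 -0.0863 -0.022 ] twist [-0.554  0.033 -0.119]
(1, 0, 70) xyz [ 0.2982 -0.0799  0.0122] twist [-0.554  0.033 -0.119]
(1, 0, 25) xyz [ 0.3011 -0.0564  0.0504] twist [-0.554  0.033 -0.119]
```

Request:
servo_tool(targets=[{"xyz":[0.03,-0.014,-0.004],"twist":[-0.09,0.005,-0.02],"jaw":0},{"xyz":[0.06,-0.029,-0.008],"twist":[-0.18,0.011,-0.04],"jaw":0},{"xyz":[0.09,-0.043,-0.012],"twist":[-0.27,0.016,-0.06],"jaw":0},{"xyz":[0.12,-0.058,-0.015],"twist":[-0.36,0.022,-0.08],"jaw":0},{"xyz":[0.15,-0.072,-0.019],"twist":[-0.46,0.028,-0.1],"jaw":0},{"xyz":[0.177,-0.086,-0.022],"twist":[-0.554,0.033,-0.119],"jaw":0},{"xyz":[0.21,-0.085,-0.013],"twist":[-0.554,0.033,-0.119],"jaw":0},{"xyz":[0.24,-0.083,-0.004],"twist":[-0.554,0.033,-0.119],"jaw":0},{"xyz":[0.27,-0.081,0.004],"twist":[-0.554,0.033,-0.119],"jaw":0},{"xyz":[0.298,-0.08,0.012],"twist":[-0.554,0.033,-0.119],"jaw":0},{"xyz":[0.298,-0.08,0.012],"twist":[-0.554,0.033,-0.119],"jaw":0},{"xyz":[0.298,-0.08,0.012],"twist":[-0.554,0.033,-0.119],"jaw":0}])

```text
clock: 14.42
tcp_pos: [0.4622, 0.019, 0.2457]
orientation: [0.2, 0.708, 0.652, 0.184]
wrist_force: [0.5, -0.1, -2.1]
finger_gap: 0.0132
```

```bash
python3 -c "
from h import *
go([(1,0,70),(1,0,25)])"; python3 tile.py
```

```text
now port mm [-1.8  1.6 68.8] F port [-0.7 -0.  -2. ] gap 13.2 t 14.4167 q [-0.16 -0.35 -0.73  0.65  0.04 -0.06]
(1, 0, 70) xyz [-0.0016  0.0028 -0.0013] twist [-0.004 -0.002  0.005]
(1, 0, 25) xyz [-0.0017  0.003   0.0437] twist [-0.004 -0.002  0.005]
t 14.4167 gap 0.013230275416385367 F [ 0.45371442 -0.08253266 -2.06155083]
pix 4653
white rim 1885 rms 0.81 n tool [8.000e-04 3.120e-02 9.995e-01] at tool origin z 8.71 x [-29.6  29.6] y [-30.9 -12.5]
plate 2044 rms 0.61 n tool [9.0e-04 9.1e-03 1.0e+00] at tool origin z 6.32 x [-23.9  24. ] y [-25.6 -12.2]
```

Request:
servo_tool(targets=[{"xyz":[-0.0015,0.003,0.01],"twist":[-0.004,-0.002,0.005],"jaw":0},{"xyz":[-0.0015,0.003,0.02],"twist":[-0.004,-0.002,0.005],"jaw":0},{"xyz":[-0.0015,0.003,0.03],"twist":[-0.004,-0.002,0.005],"jaw":0},{"xyz":[-0.0015,0.003,0.038],"twist":[-0.004,-0.002,0.005],"jaw":0},{"xyz":[-0.0015,0.003,0.044],"twist":[-0.004,-0.002,0.005],"jaw":0},{"xyz":[-0.0015,0.003,0.046],"twist":[-0.004,-0.002,0.005],"jaw":0},{"xyz":[-0.0015,0.003,0.046],"twist":[-0.004,-0.002,0.005],"jaw":0},{"xyz":[-0.0015,0.003,0.046],"twist":[-0.004,-0.002,0.005],"jaw":0}])

```text
clock: 15.13
tcp_pos: [0.4908, 0.0123, 0.2116]
orientation: [0.204, 0.711, 0.647, 0.186]
wrist_force: [0.4, 0.2, -0.8]
finger_gap: 0.0132
```

```bash
python3 -c "
from h import *
go([(1,0,14)])"
```

```text
now port mm [ 5.  -2.5 24.4] F port [-0.1  0.3 -0.9] gap 13.2 t 15.1333 q [-0.16 -0.27 -0.77  0.51  0.04 -0.06]
(1, 0, 14) xyz [ 0.0025 -0.0041  0.0104] twist [ 0.005  0.003 -0.005]
```

Request:
servo_tool(targets=[{"xyz":[0.0025,-0.004,0],"twist":[0.005,0.003,-0.005],"jaw":0},{"xyz":[0.0025,-0.004,0],"twist":[0.005,0.003,-0.005],"jaw":0},{"xyz":[0.0025,-0.004,0],"twist":[0.005,0.003,-0.005],"jaw":0},{"xyz":[0.0025,-0.004,0],"twist":[0.005,0.003,-0.005],"jaw":0}])

```text
clock: 15.47
tcp_pos: [0.4878, 0.0157, 0.2098]
orientation: [0.202, 0.709, 0.65, 0.185]
wrist_force: [0.2, -0.1, -1.9]
finger_gap: 0.013
```

```bash
python3 -c "
from h import *
go([(1,0,14)])"; python3 tile.py
```

```text
now port mm [ 1.3  0.5 24.7] F port [-0.9 -0.  -1.7] gap 13.0 t 15.4667 q [-0.15 -0.27 -0.77  0.51  0.04 -0.06]
(1, 0, 14) xyz [-0.0005 -0.0003  0.0107] twist [ 0.001 -0.001  0.001]
t 15.4667 gap 0.013030349002121194 F [ 0.18363398 -0.0564391  -1.92533146]
pix 4750
white rim 1876 rms 0.82 n tool [0.0014 0.0324 0.9995] at tool origin z 8.68 x [-29.5  29.6] y [-30.9 -12.6]
plate 2456 rms 3.63 n tool [0.0026 0.871  0.4913] at tool origin z -29.1 x [-23.9  24. ] y [-28.3 -12.2]
```

Run:
```python
from h import *
from scipy.stats import theilslopes
s=env.get_state(); Rc=rot(s['orientation']); c=snap('wrist'); T=(cloud(c)-s['tcp_pos'])@Rc*1000
V=c['color'].max(2)
for nm,m in dict(rimL=(T[...,0]<-26)&(T[...,0]>-29.3),rimR=(T[...,0]>26)&(T[...,0]<29.3),plate=(abs(T[...,0])>11)&(abs(T[...,0])<23.5)).items():
    z=(T[...,2]>7)&(T[...,2]<12) if nm!='plate' else (T[...,2]>3)&(T[...,2]<9)
    m=m&z&(T[...,1]<5)&(T[...,1]>-30); q=T[m]
    b=[(a,len(t),np.median(t[:,2]).round(2)) for a in range(-30,5,4) for t in [q[(q[:,1]>=a)&(q[:,1]<a+4)]] if len(t)>8]
    print(nm,b,theilslopes(q[::3,2],q[::3,1])[0].round(4) if len(q)>30 else '')
```

```text
rimL [(-30, 55, np.float64(9.52)), (-26, 48, np.float64(9.48)), (-22, 53, np.float64(9.33)), (-18, 49, np.float64(9.47)), (-14, 46, np.float64(9.66)), (-10, 47, np.float64(9.37)), (-6, 43, np.float64(9.67)), (-2, 48, np.float64(9.67)), (2, 29, np.float64(9.46))] -0.0039
rimR [(-30, 54, np.float64(9.42)), (-26, 49, np.float64(9.34)), (-22, 52, np.float64(9.58)), (-18, 48, np.float64(9.43)), (-14, 51, np.float64(9.46)), (-10, 48, np.float64(9.26)), (-6, 42, np.float64(9.52)), (-2, 43, np.float64(9.57)), (2, 29, np.float64(9.57))] 0.0034
plate [(-30, 80, np.float64(8.66)), (-26, 445, np.float64(6.6)), (-22, 384, np.float64(6.44)), (-18, 385, np.float64(6.47)), (-14, 371, np.float64(6.52)), (-10, 351, np.float64(6.52)), (-6, 264, np.float64(6.57)), (-2, 146, np.float64(6.65)), (2, 14, np.float64(6.77))] -0.0067
```

Request:
servo_tool(targets=[{"xyz":[0,0,0.002],"twist":[0,0,0],"jaw":0},{"xyz":[0,0,0.004],"twist":[0,0,0],"jaw":0},{"xyz":[0,0,0.006],"twist":[0,0,0],"jaw":0},{"xyz":[0,0,0.007],"twist":[0,0,0],"jaw":0},{"xyz":[0,0,0.007],"twist":[0,0,0],"jaw":0}])

```text
clock: 15.98
tcp_pos: [0.4913, 0.0152, 0.203]
orientation: [0.202, 0.709, 0.65, 0.185]
wrist_force: [-0.4, 0.5, -0.4]
finger_gap: 0.0129
```

```bash
python3 -c "
from h import *
go([(1,0,14)])"
```

```text
now port mm [ 0.7  0.4 17. ] F port [-0.6  0.5 -0.2] gap 12.9 t 15.9833 q [-0.15 -0.25 -0.78  0.49  0.04 -0.06]
(1, 0, 14) xyz [-0.0004  0.0003  0.003 ] twist [-0.    -0.     0.001]
```

Request:
servo_tool(targets=[{"xyz":[0,0,0.001],"twist":[0,0,0],"jaw":0},{"xyz":[0,0,0.002],"twist":[0,0,0],"jaw":0},{"xyz":[0,0,0.002],"twist":[0,0,0],"jaw":0},{"xyz":[0,0,0.002],"twist":[0,0,0],"jaw":0}])

```text
clock: 16.32
tcp_pos: [0.4924, 0.0151, 0.2019]
orientation: [0.202, 0.709, 0.65, 0.185]
wrist_force: [-3.1, 0.7, 0.6]
finger_gap: 0.0134
```

```bash
python3 -c "
from h import *
go([(1,0,14)])"
```

```text
now port mm [ 1.1  0.4 15.5] F port [-2.4  0.4  2.2] gap 13.4 t 16.3167 q [-0.15 -0.25 -0.78  0.49  0.03 -0.06]
(1, 0, 14) xyz [-0.0004 -0.0001  0.0015] twist [ 0.001 -0.     0.001]
```

Request:
servo_tool(targets=[{"xyz":[0,0,0.001],"twist":[0,0,0],"jaw":0},{"xyz":[0,0,0.002],"twist":[0,0,0],"jaw":0},{"xyz":[0,0,0.0025],"twist":[0,0,0],"jaw":0},{"xyz":[0,0,0.0025],"twist":[0,0,0],"jaw":0},{"xyz":[0,0,0.0025],"twist":[0,0,0],"jaw":0},{"xyz":[0,0,0.0025],"twist":[0,0,0],"jaw":0}])

```text
clock: 16.82
tcp_pos: [0.4937, 0.015, 0.1998]
orientation: [0.202, 0.709, 0.65, 0.185]
wrist_force: [-4.9, 1.1, 2.7]
finger_gap: 0.0131
```

```bash
python3 - <<'E'
from h import *
from scipy.stats import theilslopes
go([(1,0,14)])
s=env.get_state(); Rc=rot(s['orientation']); c=snap('wrist','w9.png'); P=cloud(c); T=(P-s['tcp_pos'])@Rc*1000
port,Rp=pickle.load(open('port2.pkl','rb')); Q=(P-port)@Rp*1000
Rt=np.stack([Rp[:,1],Rp[:,0],-Rp[:,2]],1); print('tool-port angle',R.from_matrix(Rc.T@Rt).magnitude())
for sg in(-1,1):
    m=(sg*T[...,0]>26)&(sg*T[...,0]<29.3)&(T[...,2]>7)&(T[...,2]<12)&(T[...,1]<5)&(T[...,1]>-30); q=T[m]; print('rim',len(q),np.median(q[:,2]),theilslopes(q[::3,2],q[::3,1])[0],'port h',np.median(Q[m][:,2]))
m=(T[...,2]>7)&(T[...,2]<12)&(abs(T[...,0])<31)&(T[...,1]<-20)&(T[...,1]>-36)&(c['color'].max(2)>110); q=Q[m]
print('tile front edge port x (want -30)',np.percentile(q[:,0],[1,2,5]),'y sides',np.percentile(q[:,1],[1,99]))
m=(abs(Q[...,2]+10)<4)&(abs(Q[...,0])<80)&(Q[...,1]>-65)&(Q[...,1]<110)&((abs(Q[...,0])>45)|(abs(Q[...,1])>45)); print('face h now',m.sum(),np.median(Q[m][:,2]))
E
python3 knob.py | tail -6
```

```text
now port mm [ 1.   0.4 13. ] F port [-2.8  0.7  4.9] gap 13.1 t 16.8167 q [-0.15 -0.25 -0.78  0.48  0.03 -0.06]
(1, 0, 14) xyz [-0.0004 -0.     -0.001 ] twist [ 0.001 -0.     0.001]
tool-port angle 0.0009924249350261158
rim 415 9.554929248674068 0.005737075141009681 port h 3.4430577586733513
rim 412 9.50534260872277 0.007157138360549827 port h 3.5120456192305642
tile front edge port x (want -30) [-29.81788485 -29.72424916 -29.60920321] y sides [-29.00610982  29.8148127 ]
face h now 42604 -10.45135653313633
wrist knob 0 
wrist tab 782 [[-14.5, 137.2, -20.1], [2.1, 138.2, -13.9], [13.9, 140.5, -6.1]]
top knob 20 [[-44.6, 144.5, 9.0], [-37.1, 150.8, 17.1], [-32.2, 156.9, 22.3]]
top tab 35 [[-10.6, 136.6, -22.5], [6.4, 139.6, 14.0], [15.5, 143.9, 21.2]]
scene knob 28 [[-43.6, 147.8, -3.7], [-37.8, 157.7, 6.9], [-30.4, 161.0, 18.9]]
scene tab 53 [[-14.1, 140.4, -29.7], [3.6, 147.4, 3.2], [16.3, 150.6, 15.8]]
```

Request:
servo_tool(targets=[{"xyz":[0,0,0],"twist":[0,0,0],"jaw":0},{"xyz":[0,0,0],"twist":[0,0,0],"jaw":0},{"xyz":[0,0,0],"twist":[0,0,0],"jaw":0},{"xyz":[0,0,0],"twist":[0,0,0],"jaw":0}])

```text
clock: 17.35
tcp_pos: [0.4937, 0.015, 0.1998]
orientation: [0.202, 0.709, 0.65, 0.185]
wrist_force: [-4.5, 0.1, 2.6]
finger_gap: 0.013
```

```bash
python3 -c "
from h import *
go([]); s=env.get_state(); F=s['wrist_force']@pickle.load(open('port2.pkl','rb'))[1]
if 2<F[2]<9: print(env.hand_in())"
```

```text
now port mm [ 1.1  0.4 13. ] F port [-2.4 -0.3  4.6] gap 13.0 t 17.35 q [-0.15 -0.25 -0.78  0.48  0.03 -0.06]
the job is handed in; nothing more can be done
None
```

I pushed the aperture slide home, swung the lever across behind the tab, and laid the white tile on the seal. I handed the job in at 17.35 s while still holding and pressing the tile. The hand-in gives no verdict.

- **Slide:** it met a firm stop at about 35 N. The tab's outer side then read about 146 mm along the port's y, and later images put it in the same place.
- **Lever:** it met its firm stop at about 22 N. The knob was at about 180° from the port's +x, which is roughly 1.92 rad.
- **Tile on the seal:**
  - It is centred within about 1 mm and parallel to the port within about 0.01 rad.
  - The seal is squeezed about 3 mm, with about 6.5 N along the normal once the tile's weight is taken out.
  - I set the grip to 60 N, and the force stayed steady over the last rows.
- **Checks that disagreed:**
  - **Knob slip:** partway round, the knob slipped about 6 mm in the pads and side forces rose to about 19 N. I corrected the arc before going on.
  - **Rim fit:** one rough plane fit of the tile's rim suggested 0.03 rad of tilt. Cleaner fits gave 0.007 rad or less.
- **Bystanders:** nothing near the path appeared disturbed in the pictures, but I did not measure the bystanders or the other tiles at the end.

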